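# Undo the left-hand rotor nut of a clinic centrifuge

## Task

The centrifuge's rotor has to come out for cleaning: unscrew the blue knurled nut that holds it, minding that it has a left-hand thread, take it off the spindle and stand it gently, open end down, on the floor of the steel instrument tray. Let the nut climb its thread freely: never tighten it further, pull or push hard on it or press it sideways. Leave the syringe in the tray, the glass bottle and the cup of forceps where they are.

Things in the scene. Friction and masses are not known exactly. Their poses are not given: they have to be found in the camera images.
- centrifuge: Fixed benchtop centrifuge, lid off: white housing 268 x 268 mm, flat rim 170 mm above the trolley top round a 186 mm wide chamber. The upright spindle axis passes through the origin, which lies on the trolley top; x runs from the blue control panel to the rear. The aluminium rotor is held still by the brake; its hub, 62 mm wide, has its top at 138 mm and falls away outside.
- spindle_seat (a point): Point on the spindle axis, 140 mm above the trolley top, where the underside of the tight nut sits. A spring washer under it, 49 mm wide, pushes the tight nut up with about 13 N and relaxes within the first 1.5 mm of rise. The spindle is 31 mm wide over its thread and ends 25 mm above this point.
- rotor_nut: Blue knurled nut, 44 mm diameter (47 at a 6 mm high foot flange), 40 mm high, 0.14 kg, closed on top, open below. Origin: centre of its underside; z up its axis. Starts tight. Coarse left-hand thread: it rises when turned clockwise seen from above and is free in under one turn (rise per turn not marked). 0.3 N m frees it; a 30 N grip holds it. Play: 1.5 mm sideways, 1.8 mm along the axis. A straight pull does not free it.
- tray: Stainless instrument tray, fixed, outside 270 x 190 x 30 mm (x, y, z), walls and floor 3 mm thick, open on top. Origin: centre of its underside on the trolley top; x along its long side. The half with x below 60 mm is empty.
- syringe: Capped empty syringe, about 150 mm long, 30 mm wide at its finger flange, 20 mm high, 0.02 kg, lying in the tray across its +x end. Origin: middle of the barrel, at the tray's floor; y along it.
- bottle: Clear glass bottle, 68 mm wide, 150 mm high, standing beyond the machine or the tray. Origin: centre of its underside.
- forceps_cup: Yellow-green plastic cup, 74 mm wide, 90 mm high, with a pair of steel forceps standing in it up to 172 mm; beyond the machine or the tray. Origin: centre of its underside.
Mind the look-alikes: they are no part of the job. Several things have the shape of the rotor_nut; the one meant has the colours described above.

How it is judged:
By the outcome, as a careful person would: the job done as asked, in the order asked, and still so for the second after the job is handed in, with the robot touching nothing.
It also fails if it takes over 72 s, if anything falls off the work surface, if the arm or the gripper's body presses on something with over 40 N, if the wrist force passes 120 N, or if a joint passes its speed limit or range.

## Robot

A 6-joint arm with a two-finger parallel gripper is mounted at the origin on the work surface. World frame = base frame: x ahead of the robot, y to its left, z up, the work surface at z = 0. Lengths are in m, angles in rad, forces in N, time in s.
With the tool pointing down it reaches from about 0.275 to 0.725 m from the base axis. Payload 5.6 kg.
Tool frame: the origin (TCP) lies on the front face of the gripper's body, between the roots of the fingers; the fingertips stand 73 mm ahead of it and the grasp point (between the pads) lies 54 mm ahead of it; z points along the fingers, y is the direction in which the jaws open and shut (so a half turn about z gives the same grasp; the last joint's range is limited). The gripper opens to 85 mm and grips with 20 to 120 N. Pads are 22 mm wide; open, the fingers measure 114 mm over their backs; the gripper's body (76 mm by 85 mm) begins 54 mm behind the grasp point. The pads swing forward as they close: fully open they stand 13 mm farther back than shut.
Start: joints at [-0.853, 0.255, 0.108, 0, -1.424, -0.285], TCP at [0.231, -0.499, 0.304] pointing down, gripper open.
Joint ranges: [-2.95, 2.95], [-1.21, 1.97], [-1.09, 1.5], [-2.87, 1.71], [-2.94, -0.07], [-3.05, 3.05]. Speed limits (rad/s): [2.57, 2.57, 3.14, 3.14, 3.14, 3.14].

## Interface

Orientations are given as a 3x3 rotation matrix whose columns are the frame's x, y, z axes.
In Python, from rig import manip, capture, models gives the robot as it stands.
- The arm moves only by the shell command python3 -m handwheel 'ROWS' [FORCE]. ROWS is JSON, a list that holds one entry, the list of rows, each a list of 7 numbers: the shift along the world's x, y, z in units of 30 mm (1.0 is 30 mm), then the turn, a rotation vector about the world's x, y, z in degrees, then the opening, from 0 (shut) to 1 (fully open). A call has 1 to 8 rows; each row shifts and turns the pose as measured when the row begins; what a row does not reach is not made up. A row lasts 1/8 s, in which the tool goes at most 62.5 mm and 10.7 degrees, less where a joint would pass 70% of its speed; a pose out of reach is approached as far as the arm can. A call is refused whole if a number of a shift passes 1 or a number of a turn 10.7, either way. A call with a gripper value outside its range is refused whole. The fingers move at their own pace and stop on an object; FORCE is the grip in N (left out, the last holds). Time passes only in rows, so rows that do not move let the fingers close. It gives the time, the measured TCP pose, the force and the opening at its end, in the units of the state.
- manip.sense(): the state, without advancing time (a new reading comes with each control period).
- capture(name): name is "side" or "top" or "wrist"; returns a dict with "color" (480x640x3 uint8, red, green, blue), "fx", "fy", "cx", "cy" (pixels), "pose" (4x4, takes a point from camera to world coordinates). Camera axes: x right, y down, z forward; pixel columns grow to the right and rows downward; lengths in m; the calibration is good to about 2 mm. The wrist camera is an equidistant fisheye: a pixel r from the principal point sees the ray r / f radians off the axis. A picture is of the moment at which its call begins. There is no depth.
- manip.finish_job(): hands the job in, once; it reports no verdict.
Trained networks look in a picture, given as the dict that the camera call returned (one of the last four; its "shot" number tells which), for a name from the list of things; names that differ only in an ending like _2 or _b are one class to them, and where a whole thing is asked for, a point or a joint stands for the part that bears it (a point fixed in the world has none). Each returns a list of dicts, best first, with "conf" (0 to 1); they miss things now and then, are a little off and sometimes report something else, mostly with a low value. They report only what shows in the picture. A call takes as long as a camera call. They do not tell look-alikes from the thing itself.
- models.look_for(picture, query): "centre" ([column, row] in pixels, amid what is visible of it).
The state is a dict: "time": time; "qpos": joint angles; "joint_velocities": joint speeds; "joint_torque": joint torques, N m; "tool_pos": TCP position; "orientation": TCP orientation; "ft_force": force on the tool from outside, world axes, zero at the start; "torque": the same for the moment, N m; "gripper_width": finger opening in m.
Only numpy, scipy, OpenCV 4.12 (cv2) and the standard library are available. Lean on these libraries where they do the work, as an engineer would, in place of code of your own. Each camera call takes 0.05 s, during which the arm holds its last target.

## Working session

There is one attempt and no reset: what is moved stays moved. The work goes in short steps, Python scripts to look and compute and a shell command to move; the robot and the scene stay as the last step left them, time stands still between calls to the robot, and variables do not carry over. Pictures are saved under pics/ and viewed, and the job is handed in when it is done.

```bash
ls; mkdir -p pics; python3 - <<'E'
from rig import manip, capture, models
import cv2
print(manip.sense())
for n in ["side","top","wrist"]:
    p=capture(n); cv2.imwrite(f"pics/{n}0.png",p["color"][:,:,::-1])
    print(n,p["fx"],p["fy"],p["cx"],p["cy"],p["pose"].tolist() if hasattr(p["pose"],'tolist') else p["pose"])
    for q in ["rotor_nut","centrifuge","tray","syringe","bottle","forceps_cup"]:
        print(q,[(d["conf"],d["centre"]) for d in models.look_for(p,q)][:4])
E
```

```text
pics
{'time': 0.0, 'qpos': array([-8.53401213e-01,  2.55760857e-01,  1.06943025e-01, -4.67417230e-04,
       -1.42390642e+00, -2.84618564e-01]), 'joint_velocities': array([ 1.79018327e-03,  1.78187136e-03,  5.14642489e-05, -6.44083971e-04,
        1.71149478e-04,  1.06407782e-04]), 'joint_torque': array([ 1.11590471e-03, -3.86633670e+01,  2.37946057e+01,  5.36569074e+00,
       -6.01429274e-03,  1.61048723e-05]), 'tool_pos': array([ 0.23056731, -0.49892208,  0.30296513]), 'orientation': array([[-9.07833616e-01, -4.19329561e-01, -9.19035698e-04],
       [-4.19330556e-01,  9.07831922e-01,  1.75669890e-03],
       [ 9.76941662e-05,  1.98017007e-03, -9.99998035e-01]]), 'ft_force': array([ 0.02712056, -0.36689698,  0.83478993]), 'torque': array([ 0.00038089,  0.02750739, -0.01736363]), 'gripper_width': 0.08524320733933402}
side 453.26714851226274 453.26714851226274 323.48929506581413 240.12789534857953 [[-0.1327581159415862, 0.8261577265961036, -0.5475752856340375, 1.050060043291189], [0.9910876233207631, 0.1045304588031109, -0.08257545690344159, 0.08507650630906799], [-0.0109820559114113
[... 800 characters left out ...]
2, 332.1]), (0.74, [189.9, 404.8])]
centrifuge [(0.64, [182.7, 282.4])]
tray [(0.82, [412.8, 257.1])]
syringe [(0.78, [430.9, 207.9])]
bottle [(0.74, [392.2, 124.2])]
forceps_cup [(0.62, [261.5, 126.6])]
wrist 371.64829954431775 371.64829954431775 321.770603434704 234.60176627478467 [[-0.4186145349838633, 0.876396344059276, 0.23809938937296457, 0.1706724826663738], [0.9081634252342147, 0.4042689032765382, 0.10865471416576278, -0.5274038109008535], [-0.0010315847529416933, 0.2617175996434319, -0.9651439446371601, 0.37543392230091344], [0.0, 0.0, 0.0, 1.0]]
rotor_nut [(0.61, [533.6, 465.7]), (0.49, [506.8, 436.6])]
centrifuge []
tray [(0.72, [507.4, 439.9])]
syringe []
bottle []
forceps_cup []
```

View pics/side0.png

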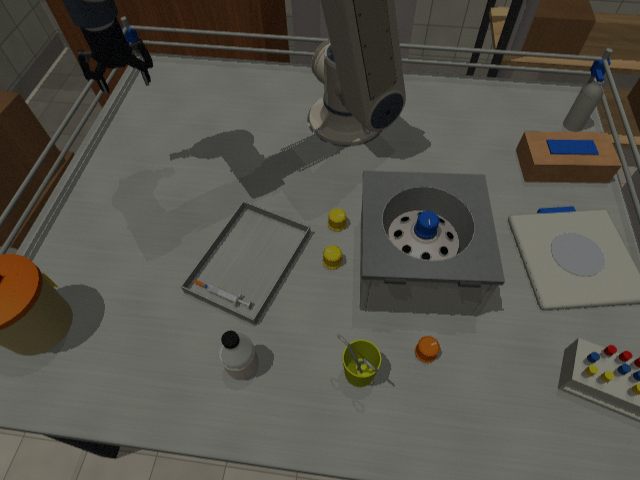

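View pics/top0.png

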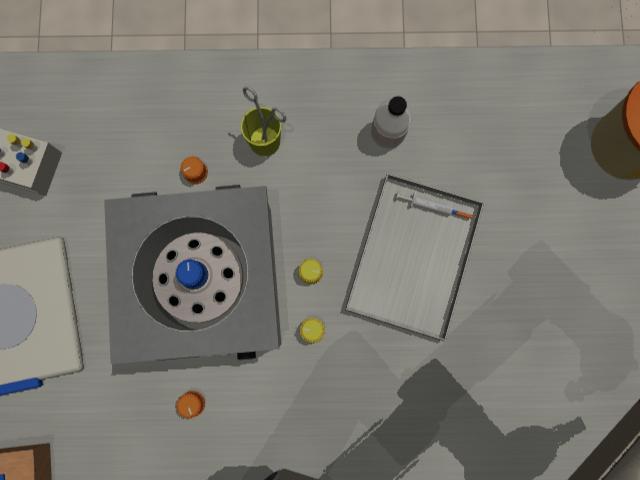

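View pics/wrist0.png

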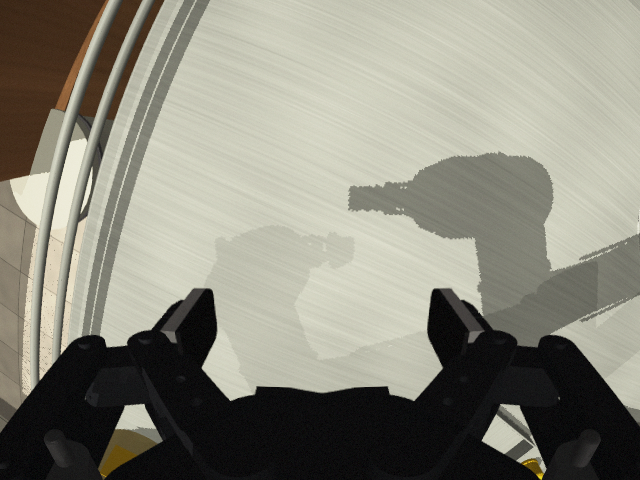

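Top view: the blue nut sits in the rotor at about (192,272), the tray is centred at about (413,257) with the syringe at (430,207), and the yellow and orange look-alikes stand outside. Next I'll measure the nut and tray.

```bash
cat > h.py <<'E'
import numpy as np, cv2
def ray(p,u,v):
    P=np.array(p["pose"]); d=P[:3,:3]@np.array([(u-p["cx"])/p["fx"],(v-p["cy"])/p["fy"],1.0]); return P[:3,3],d/np.linalg.norm(d)
def onz(p,u,v,z):
    o,d=ray(p,u,v); return o+d*(z-o[2])/d[2]
def proj(p,X):
    P=np.array(p["pose"]); c=P[:3,:3].T@(np.asarray(X)-P[:3,3]); return np.array([p["cx"]+p["fx"]*c[0]/c[2],p["cy"]+p["fy"]*c[1]/c[2]])
def bluemask(p,box):
    h=cv2.cvtColor(p["color"],cv2.COLOR_RGB2HSV); m=cv2.inRange(h,(100,120,40),(130,255,255)); k=np.zeros_like(m); x0,y0,x1,y1=box; k[y0:y1,x0:x1]=m[y0:y1,x0:x1]; return k
E
python3 - <<'E'
from rig import capture
from h import *
from scipy.optimize import least_squares
T=capture("top");S=capture("side")
mt=bluemask(T,(165,245,220,300)); ms=bluemask(S,(400,200,455,250))
def cyl(p,xy,z0=.140):
    pts=[]
    for r,a,b in ((.022,.006,.040),(.0235,0,.006)):
        for z in (a,b):
            for t in np.linspace(0,2*np.pi,40): pts.append(proj(p,[xy[0]+r*np.cos(t),xy[1]+r*np.sin(t),z0+z]))
    m=np.zeros((480,640),np.uint8); cv2.fillConvexPoly(m,cv2.convexHull(np.array(np.array(pts)*16,np.int32)),255,shift=4); return m
for n,p,m in (("T",T,mt),("S",S,ms)):
    ys,xs=np.nonzero(m); print(n,m.sum()//255,xs.min(),xs.max(),ys.min(),ys.max(),xs.mean(),ys.mean())
best=None
g=onz(T,*[np.nonzero(mt)[1].mean(),np.nonzero(mt)[0].mean()],.165)
def score(xy,which): return sum((cyl(p,xy)!=m).sum() for p,m in which)
for w,name in (([(T,mt)],"T"),([(S,ms)],"S"),([(T,mt),(S,ms)],"TS")):
    L=[(score(g[:2]+[dx,dy],w),*(g[:2]+[dx,dy])) for dx in np.arange(-.01,.0101,.001) for dy in np.arange(-.01,.0101,.001)]
    print(name,min(L))
# tray: light corners upper rim (z .03)
for c in [(388,177),(481,205),(443,340),(345,311)]: print("corner",onz(T,*c,.03))
for c in [(246,206),(311,234),(261,320),(184,286)]: print("cornerS",onz(S,*c,.03))
for q,c in dict(h=[(106,200),(267,187),(278,345),(112,362)]).items():
    for a in c: print(q,onz(T,*a,.17))
im=np.hstack([cv2.resize(T["color"][230:310,150:235],None,fx=5,fy=5),cv2.resize(S["color"][195:275,385:460],None,fx=5,fy=5)])
cv2.imwrite("pics/z0.png",im[:,:,::-1])
E
```

```text
T 683 176 206 259 288 191.23865300146412 273.7379209370425
S 526 414 439 211 238 426.6102661596958 224.33650190114068
T (np.int64(117), np.float64(0.4784031450651914), np.float64(0.21267668092803138))
S (np.int64(88), np.float64(0.4784031450651914), np.float64(0.21767668092803136))
TS (np.int64(215), np.float64(0.4784031450651914), np.float64(0.21567668092803138))
corner [ 0.67141411 -0.12872834  0.03      ]
corner [ 0.61551563 -0.30150379  0.03      ]
corner [ 0.36617513 -0.21986759  0.03      ]
corner [ 0.4203939  -0.04301031  0.03      ]
cornerS [ 0.38356447 -0.20995576  0.03      ]
cornerS [ 0.4472208  -0.03579513  0.03      ]
cornerS [ 0.67994927 -0.10860743  0.03      ]
cornerS [ 0.62192078 -0.29640026  0.03      ]
h [0.60059615 0.35477881 0.17      ]
h [0.61970127 0.08908046 0.17      ]
h [0.36146208 0.07130918 0.17      ]
h [0.33754754 0.3347097  0.17      ]
```

View pics/z0.png

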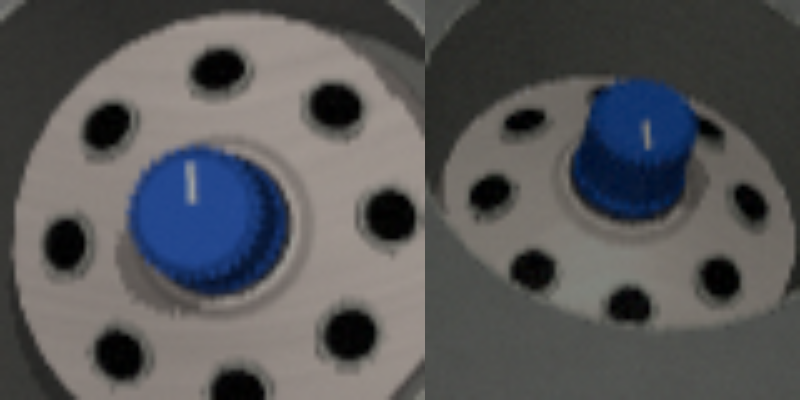

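```bash
python3 -m handwheel '[[[0.35,1,0.1,0,0,9,1],[0.35,1,0.1,0,0,9,1],[0.35,1,0.1,0,0,9,1],[0.35,1,0.1,0,0,9,1],[0.35,1,0.1,0,0,9,1],[0.35,1,0.1,0,0,9,1],[0.35,1,0.1,0,0,9,1],[0.35,1,0.1,0,0,9,1]]]'; python3 -c "
from rig import manip;s=manip.sense();print(s['qpos'],s['tool_pos'])"
```

```text
time: 2.15
tool_pos: [0.3156, -0.2534, 0.328]
orientation: [[0.155, -0.988, 0.0], [-0.988, -0.155, -0.001], [0.001, -0.0, -1.0]]
ft_force: [-0.4, -0.4, 0.4]
gripper_width: 0.0856
[-2.84403330e-01 -4.54832543e-02 -1.73208594e-01  9.34503818e-04
 -1.44262161e+00  4.39574953e-01] [ 0.31558692 -0.25339626  0.32795153]
```

```bash
python3 -m handwheel '[[[0.34,1,0.1,0,0,10.7,1],[0.34,1,0.1,0,0,10.7,1],[0.34,1,0.1,0,0,10.7,1],[0.34,1,0.1,0,0,10.7,1],[0.34,1,0,0,0,10.7,1],[0.34,1,0,0,0,10.7,1],[0.34,1,0,0,0,10.7,1],[0.34,1,0,0,0,10.7,1]]]';  python3 -m handwheel '[[[0.34,1,0,0,0,10.7,1],[0.34,1,0,0,0,10.7,1],[0.34,1,0,0,0,10.7,1],[0.34,1,0,0,0,10.7,1],[0.34,1,0,0,0,10.7,1],[0.34,0.8,0,0,0,10.7,1],[0.34,0.7,0,0,0,10.7,1],[0,0,0,0,0,0,1]]]'; python3 -c "
from rig import manip;s=manip.sense();print(s['qpos'],s['tool_pos'])"
```

```text
time: 3.15
tool_pos: [0.3984, -0.0051, 0.3423]
orientation: [[0.996, 0.086, 0.005], [0.086, -0.996, 0.003], [0.005, -0.003, -1.0]]
ft_force: [0.8, 0.1, 0.6]
gripper_width: 0.0852
time: 4.15
tool_pos: [0.4715, 0.1986, 0.3425]
orientation: [[0.17, 0.985, -0.002], [0.985, -0.17, 0.008], [0.007, -0.003, -1.0]]
ft_force: [0.3, -0.0, 0.5]
gripper_width: 0.0852
[ 0.70094953  0.16931141  0.09840179 -0.00713248 -1.49666033  2.27036203] [0.47149043 0.19856302 0.34246812]
```

```bash
python3 -m handwheel '[[[0.12,0.25,-0.5,0,0,10.7,1],[0.06,0.12,-0.5,0,0,10.7,1],[0,0.1,0,0,0,10,1],[0,0,0,0,0,0,1]]]'; python3 - <<'E'
from rig import manip,capture
import cv2
from h import *
s=manip.sense();print(s['qpos'],s['tool_pos'],s['orientation'])
W=capture("wrist");T=capture("top");S=capture("side")
print(W["pose"].tolist())
for n,p in (("wrist",W),("top",T),("side",S)): cv2.imwrite(f"pics/{n}1.png",p["color"][:,:,::-1])
np.save("W1.npy",W,allow_pickle=True)
E
```

```text
time: 4.65
tool_pos: [0.4764, 0.2111, 0.3124]
orientation: [[-0.371, 0.929, -0.006], [0.928, 0.371, 0.006], [0.008, -0.003, -1.0]]
ft_force: [0.3, -0.6, 0.2]
gripper_width: 0.0856
[ 0.71309146  0.19647484  0.05718075 -0.0085608  -1.43147502  2.81011104] [0.47635022 0.21111637 0.31243489] [[-0.37128935  0.9285008  -0.00552154]
 [ 0.92848255  0.37132031  0.00643318]
 [ 0.00802347 -0.00273808 -0.99996406]]
[[0.9288268457399004, 0.358808029322322, 0.09239853205922478, 0.4521293830797789], [0.37050842144982904, -0.8980882218804535, -0.23698323855151032, 0.2714649040049915], [-0.0020494554456559197, 0.25435082821457045, -0.9671098468731146, 0.38451106584241873], [0.0, 0.0, 0.0, 1.0]]
```

View pics/wrist1.png

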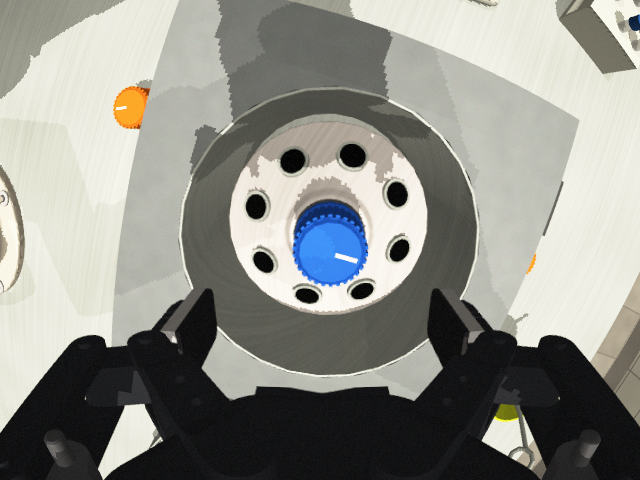

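View pics/side1.png

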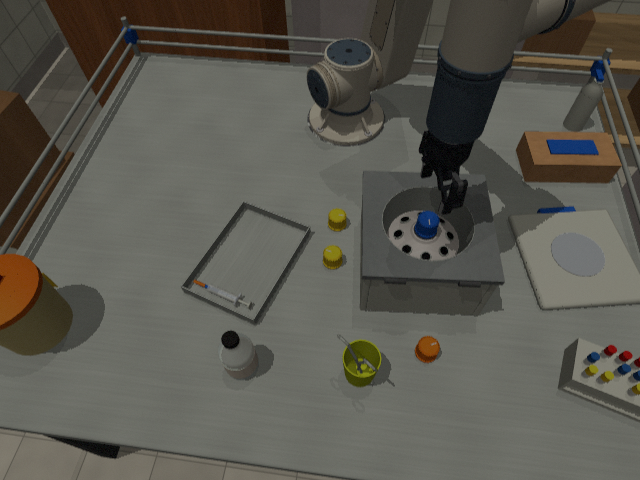

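Wrist view: blue nut cap at about (331,251), slightly right of the mid-plane between the pads (column 322). Chamber rim spans columns 181 to 478.

```bash
cat >> h.py <<'E'
def fray(p,u,v):
    P=np.array(p["pose"]); x,y=(u-p["cx"])/p["fx"],(v-p["cy"])/p["fy"]; t=np.hypot(x,y); s=np.sinc(t/np.pi)
    return P[:3,3],P[:3,:3]@np.array([x*s,y*s,np.cos(t)])
def fonz(p,u,v,z):
    o,d=fray(p,u,v); return o+d*(z-o[2])/d[2]
def fproj(p,X):
    P=np.array(p["pose"]); c=P[:3,:3].T@(np.asarray(X)-P[:3,3]); r=np.hypot(c[0],c[1]); t=np.arctan2(r,c[2])
    return np.array([p["cx"]+p["fx"]*t*c[0]/r,p["cy"]+p["fy"]*t*c[1]/r])
E
python3 - <<'E'
from h import *
from scipy.optimize import least_squares
W=np.load("W1.npy",allow_pickle=True).item()
c=fonz(W,331,251,.18); print("cap",c)
h=cv2.cvtColor(W["color"],cv2.COLOR_RGB2HSV); m=cv2.inRange(h,(100,120,40),(130,255,255)); m[:150]=0;m[320:]=0;m[:,:270]=0;m[:,400:]=0
def cyl(xy,z0):
    pts=[fproj(W,[xy[0]+r*np.cos(t),xy[1]+r*np.sin(t),z0+z]) for r,zs in ((.022,(.006,.04)),(.0235,(0,.006))) for z in zs for t in np.linspace(0,6.28,40)]
    k=np.zeros((480,640),np.uint8); cv2.fillConvexPoly(k,cv2.convexHull(np.array(np.array(pts)*16,np.int32)),255,shift=4); return k
L=[((cyl(c[:2]+[a,b],.14)!=m).sum(),*(c[:2]+[a,b])) for a in np.arange(-.006,.0061,.001) for b in np.arange(-.006,.0061,.001)]
print(sorted(L)[:3],m.sum()//255)
R=np.array([fonz(W,u,v,.17)[:2] for u,v in [(181,228),(478,228),(329,87),(332,376),(238,119),(430,125)]])
f=least_squares(lambda q:np.hypot(*(R-q[:2]).T)-q[2],[.478,.214,.093]); print("rim",f.x,f.fun)
T=np.array([0.47635022,0.21111637]); y=np.array([.9285,.3713]); x=np.array([-.3713,.9285])
d=np.array(sorted(L)[0][1:])-T; print("offset along jaw",d@y,"across",d@x)
E
```

```text
cap [0.48022602 0.21425004 0.18      ]
[(np.int64(520), np.float64(0.4802260177475226), np.float64(0.21425004030248268)), (np.int64(527), np.float64(0.4802260177475226), np.float64(0.21325004030248268)), (np.int64(528), np.float64(0.4792260177475226), np.float64(0.21425004030248268))] 4845
rim [0.48060768 0.21341587 0.09428715] [-1.71010250e-04 -2.68386238e-04  4.24445844e-04  2.08395880e-04
 -1.82980207e-04 -1.04650284e-05]
offset along jaw 0.004762209991886567 across 0.0014705291722000248
```

```bash
python3 -m handwheel '[[[0.13,0.09,-0.8,-0.37,-0.32,0,1],[0,0,-0.7,0,0,0,1],[0,0,-0.7,0,0,0,1],[0,0,-0.4,0,0,0,1],[0,0,0,0,0,0,1]]]' 20; python3 - <<'E'
from rig import manip,capture
import cv2
from h import *
s=manip.sense();print(s['qpos'],s['tool_pos'],s['orientation'],s['ft_force'])
W=capture("wrist");cv2.imwrite("pics/wrist2.png",W["color"][:,:,::-1])
E
```

```text
time: 5.42
tool_pos: [0.4809, 0.2131, 0.2347]
orientation: [[-0.358, 0.934, 0.005], [0.934, 0.358, 0.003], [0.001, 0.005, -1.0]]
ft_force: [0.1, -1.2, 0.6]
gripper_width: 0.0853
[ 7.15726486e-01  2.36796623e-01 -9.43652063e-02  1.12258368e-03
 -1.23438026e+00  2.79122858e+00] [0.4808976  0.21314381 0.23472075] [[-3.57633178e-01  9.33850519e-01  4.66037627e-03]
 [ 9.33861799e-01  3.57624282e-01  2.64813085e-03]
 [ 8.06294644e-04  5.29920682e-03 -9.99985634e-01]] [ 0.11814882 -1.20656256  0.64894935]
```

View pics/wrist2.png

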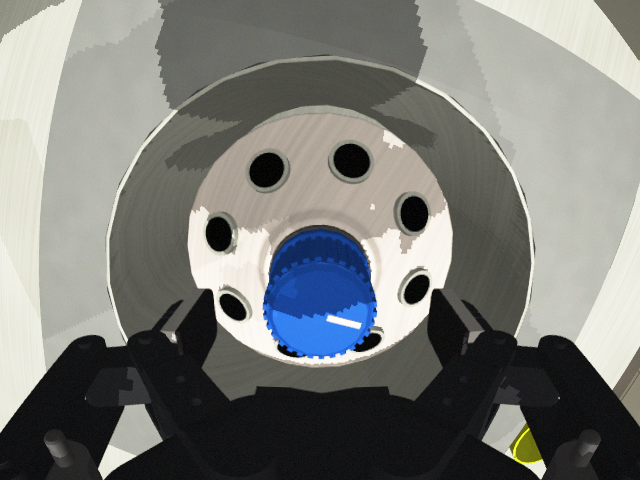

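```bash
python3 -m handwheel '[[[0,0,-0.5,0.15,-0.3,0,1],[0,0,0,0,0,0,0.6],[0,0,0,0,0,0,0.55]]]' 20;  python3 -m handwheel '[[[0,0,0,0,0,0,0.55],[0,0,0,0,0,0,0.55]]]' 20; python3 - <<'E'
from rig import manip,capture
import cv2
from h import *
s=manip.sense();print(s['tool_pos'],s['orientation'],s['ft_force'])
W=capture("wrist");cv2.imwrite("pics/wrist3.png",W["color"][:,:,::-1])
E
```

```text
time: 5.85
tool_pos: [0.4826, 0.214, 0.2238]
orientation: [[-0.357, 0.934, 0.016], [0.934, 0.357, 0.008], [0.002, 0.018, -1.0]]
ft_force: [-8.1, -1.1, 9.3]
gripper_width: 0.0517
time: 6.1
tool_pos: [0.4819, 0.2137, 0.2241]
orientation: [[-0.357, 0.934, 0.014], [0.934, 0.357, 0.008], [0.002, 0.016, -1.0]]
ft_force: [-1.3, 0.4, -1.2]
gripper_width: 0.0473
[0.48189108 0.21367766 0.22413927] [[-0.35666093  0.93412274  0.01441129]
 [ 0.9342307   0.3565769   0.00811886]
 [ 0.00244528  0.01635915 -0.99986319]] [-1.33543372  0.41031687 -1.17390397]
```

View pics/wrist3.png

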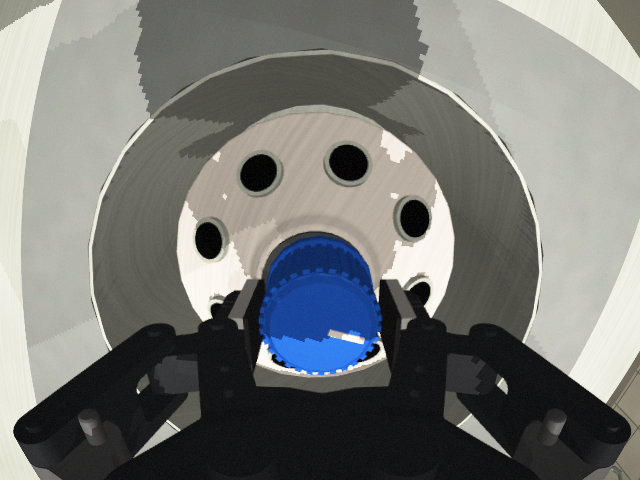

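```bash
python3 -m handwheel '[[[-0.05,0,-0.17,-0.46,0.83,0,0.57],[0,0,0,0,0,0,0.57],[0,0,0,0,0,0,0.57]]]' 20; python3 - <<'E'
from rig import manip
s=manip.sense();print(s['tool_pos'],s['orientation'][:,2],s['ft_force'],s['gripper_width'])
E
```

```text
time: 6.52
tool_pos: [0.4817, 0.2144, 0.2195]
orientation: [[-0.357, 0.934, 0.002], [0.934, 0.357, 0.001], [0.0, 0.003, -1.0]]
ft_force: [0.3, -0.2, 0.1]
gripper_width: 0.0487
[0.48168667 0.21436214 0.21952025] [ 2.40814874e-03  9.34075800e-04 -9.99996664e-01] [ 0.30379466 -0.1538491   0.13448436] 0.0486891704336016
```

```bash
python3 -m handwheel '[[[-0.04,-0.01,0,0,0,0,0.55],[0,0,0,0,0,0,0.5],[0,0,0,0,0,0,0.45]]]' 20; python3 -m handwheel '[[[0,0,0,0,0,0,0.45],[0,0,0,0,0,0,0.45]]]' 20;python3 - <<'E'
from rig import manip
s=manip.sense();print(s['tool_pos'],s['orientation'][:,2],s['ft_force'],s['torque'],s['gripper_width'])
E
```

```text
time: 6.9
tool_pos: [0.4812, 0.2144, 0.2201]
orientation: [[-0.357, 0.934, 0.004], [0.934, 0.357, 0.002], [0.0, 0.005, -1.0]]
ft_force: [0.5, 0.0, -0.7]
gripper_width: 0.045
time: 7.15
tool_pos: [0.4812, 0.2144, 0.2201]
orientation: [[-0.357, 0.934, 0.005], [0.934, 0.357, 0.002], [0.0, 0.005, -1.0]]
ft_force: [0.7, 0.6, 0.5]
gripper_width: 0.0447
[0.48115139 0.21438015 0.22008987] [ 0.00452647  0.00198518 -0.99998779] [0.69693131 0.58786339 0.46408317] [ 0.04111696 -0.36656101 -0.03727898] 0.044657965772724975
```

```bash
python3 -m handwheel '[[[0,0,0,0,0,0,0.3],[0,0,0,0,0,0,0.3]]]' 40;python3 - <<'E'
from rig import manip
s=manip.sense();print(s['tool_pos'],s['orientation'][:,2],s['ft_force'],s['torque'],s['gripper_width'])
E
python3 -m handwheel '[[[0,0,0,0,0,-6,0.3],[0,0,0.01,0,0,-6,0.3]]]' 40;python3 - <<'E'
from rig import manip
s=manip.sense();print(s['tool_pos'],s['orientation'],s['ft_force'],s['torque'],s['gripper_width'])
E
```

```text
time: 7.4
tool_pos: [0.4812, 0.2144, 0.2202]
orientation: [[-0.357, 0.934, 0.005], [0.934, 0.357, 0.002], [0.0, 0.005, -1.0]]
ft_force: [0.3, -0.9, -0.6]
gripper_width: 0.044
[0.48120803 0.21436572 0.22016137] [ 0.00470229  0.00196602 -0.99998701] [ 0.2776861  -0.89858216 -0.63446743] [ 0.06148342 -0.36226875 -0.01396946] 0.04398742960092446
time: 7.65
tool_pos: [0.4814, 0.2139, 0.2207]
orientation: [[-0.15, 0.989, 0.006], [0.989, 0.15, -0.0], [-0.001, 0.005, -1.0]]
ft_force: [0.2, -0.6, 0.0]
gripper_width: 0.0439
[0.48144214 0.21387569 0.22071709] [[-1.49955582e-01  9.88677377e-01  5.51062230e-03]
 [ 9.88692017e-01  1.49959860e-01 -3.69057501e-04]
 [-1.19125095e-03  5.39296604e-03 -9.99984748e-01]] [ 0.17571117 -0.59264052  0.01193148] [-0.34263006 -0.2604396   0.08959667] 0.043907895966974045
```

```bash
python3 -m handwheel '[[[0,0,0.01,0,0,-8,0.3],[0,0,0.01,0,0,-8,0.3]]]' 40;python3 - <<'E'
from rig import manip,capture
import cv2
s=manip.sense();print(s['tool_pos'],s['ft_force'],s['torque'],s['gripper_width'])
W=capture("wrist");cv2.imwrite("pics/wrist4.png",W["color"][:,:,::-1])
E
```

```text
time: 7.9
tool_pos: [0.4808, 0.2132, 0.2209]
orientation: [[0.137, 0.991, 0.003], [0.991, -0.137, -0.003], [-0.003, 0.004, -1.0]]
ft_force: [-0.6, 0.3, -0.4]
gripper_width: 0.0441
[0.48076668 0.21322153 0.22090695] [-0.55397436  0.25233998 -0.36354296] [-0.08259353  0.15235999  0.0589699 ] 0.04410092765535673
```

View pics/wrist4.png

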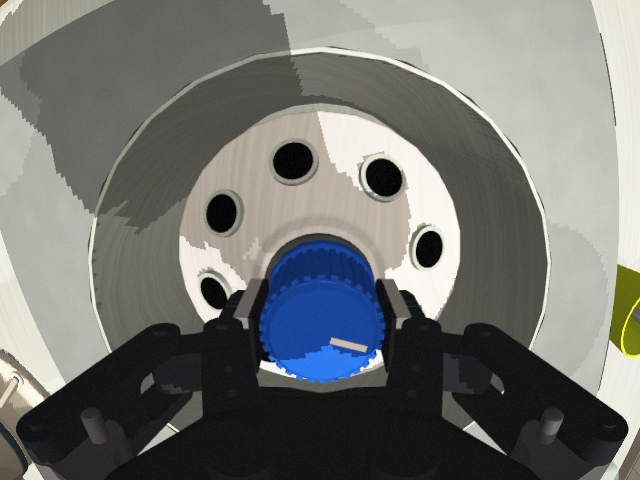

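Pointer at about (348,345) keeps its place relative to the pads, so the nut turns with the gripper. Continuing.

```bash
for i in 1; do python3 -m handwheel '[[[0,0,0.012,0,0,-8,0.3],[0,0,0.012,0,0,-8,0.3]]]' 40; python3 -m handwheel '[[[0,0,0.012,0,0,-8,0.3],[0,0,0.012,0,0,-8,0.3]]]' 40; done
```

```text
time: 8.2
tool_pos: [0.4798, 0.2129, 0.2209]
orientation: [[0.414, 0.91, -0.001], [0.91, -0.414, -0.005], [-0.005, 0.002, -1.0]]
ft_force: [-0.2, -0.3, -0.3]
gripper_width: 0.0438
time: 8.45
tool_pos: [0.4796, 0.2133, 0.2217]
orientation: [[0.652, 0.758, -0.002], [0.758, -0.652, -0.004], [-0.004, 0.001, -1.0]]
ft_force: [-0.3, 1.4, 1.3]
gripper_width: 0.0443
```

```bash
python3 -m handwheel '[[[0,0,0.02,0,0,-8,0.3],[0,0,0.02,0,0,-8,0.3]]]' 40; python3 -m handwheel '[[[0,0,0.02,0,0,-8,0.3],[0,0,0.02,0,0,-8,0.3]]]' 40; python3 -c "
from rig import manip;s=manip.sense();print(s['qpos'],s['torque'],s['ft_force'])"
```

```text
time: 8.7
tool_pos: [0.4793, 0.2136, 0.2229]
orientation: [[0.838, 0.546, -0.003], [0.546, -0.838, -0.002], [-0.004, -0.0, -1.0]]
ft_force: [1.2, -0.1, -0.1]
gripper_width: 0.0439
time: 8.95
tool_pos: [0.4791, 0.2138, 0.2239]
orientation: [[0.957, 0.289, -0.004], [0.289, -0.957, -0.001], [-0.004, -0.0, -1.0]]
ft_force: [-0.7, 0.7, -0.7]
gripper_width: 0.0438
[ 0.71711673  0.24639432 -0.10884356 -0.00227045 -1.21918966  1.14789278] [ 0.11104844 -0.13791143  0.05166031] [-0.70480807  0.66226251 -0.65033319]
```

```bash
python3 -m handwheel '[[[0,0,0.018,0,0,-8,0.3],[0,0,0.018,0,0,-8,0.3]]]' 40; python3 -m handwheel '[[[0,0,0.018,0,0,-8,0.3],[0,0,0.018,0,0,-8,0.3]]]' 40; python3 -c "
from rig import manip;s=manip.sense();print(s['torque'],s['ft_force'])"
```

```text
time: 9.2
tool_pos: [0.479, 0.2139, 0.225]
orientation: [[1.0, 0.01, -0.004], [0.01, -1.0, 0.001], [-0.004, -0.001, -1.0]]
ft_force: [-0.3, 0.2, -0.4]
gripper_width: 0.0439
time: 9.45
tool_pos: [0.479, 0.2141, 0.2261]
orientation: [[0.963, -0.27, -0.004], [-0.27, -0.963, 0.002], [-0.004, -0.001, -1.0]]
ft_force: [0.5, 0.3, -0.2]
gripper_width: 0.0437
[ 0.02293909 -0.22758907  0.0073576 ] [ 0.52292484  0.3243215  -0.17303085]
```

```bash
python3 -m handwheel '[[[0,0,0.015,0,0,-8,0.3],[0,0,0.015,0,0,-8,0.3]]]' 40; python3 -c "
from rig import manip;s=manip.sense();print(s['torque'],s['ft_force'])"
```

```text
time: 9.7
tool_pos: [0.479, 0.2142, 0.2272]
orientation: [[0.849, -0.529, -0.003], [-0.529, -0.849, 0.004], [-0.004, -0.001, -1.0]]
ft_force: [0.8, 1.6, 0.3]
gripper_width: 0.0438
[ 0.0272183  -0.2476652  -0.01948812] [0.78650648 1.58041583 0.26436022]
```

```bash
python3 -m handwheel '[[[0,0,0.016,0,0,-8,0.3],[0,0,0.016,0,0,-8,0.3]]]' 40; python3 - <<'E'
from rig import manip,capture
import cv2
s=manip.sense();print(s['torque'],s['ft_force'],s['qpos'][5])
W=capture("wrist");cv2.imwrite("pics/wrist5.png",W["color"][:,:,::-1])
E
```

```text
time: 9.95
tool_pos: [0.479, 0.2143, 0.2282]
orientation: [[0.667, -0.745, -0.001], [-0.745, -0.667, 0.004], [-0.004, -0.002, -1.0]]
ft_force: [0.6, 0.2, 0.3]
gripper_width: 0.0441
[ 0.09181667 -0.26540428  0.04175319] [0.56145042 0.19339871 0.2915994 ] 0.014356921345284678
```

View pics/wrist5.png

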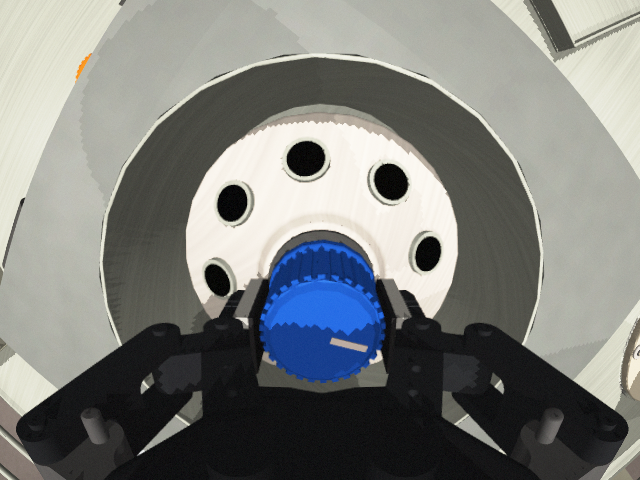

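Nut and pointer (about (348,345)) are unchanged relative to the pads, and the gap to the hub is growing. Continuing at the same rate.

```bash
python3 -m handwheel '[[[0,0,0.016,0,0,-8,0.3],[0,0,0.016,0,0,-8,0.3]]]' 40;python3 -m handwheel '[[[0,0,0.016,0,0,-8,0.3],[0,0,0.016,0,0,-8,0.3]]]' 40; python3 -c "
from rig import manip;s=manip.sense();print(s['torque'],s['ft_force'])"
```

```text
time: 10.25
tool_pos: [0.479, 0.2144, 0.2293]
orientation: [[0.431, -0.902, 0.0], [-0.902, -0.431, 0.005], [-0.004, -0.002, -1.0]]
ft_force: [0.3, 0.3, -0.9]
gripper_width: 0.044
time: 10.5
tool_pos: [0.4792, 0.2145, 0.2304]
orientation: [[0.165, -0.986, 0.002], [-0.986, -0.165, 0.005], [-0.004, -0.003, -1.0]]
ft_force: [1.7, -0.2, 0.1]
gripper_width: 0.0437
[-0.05901999 -0.35671144  0.02916438] [ 1.74832849 -0.20090943  0.11705821]
```

```bash
python3 -m handwheel '[[[0,0,0.016,0,0,-8,0.3],[0,0,0.016,0,0,-8,0.3]]]' 40;python3 -m handwheel '[[[0,0,0.016,0,0,-8,0.3],[0,0,0.016,0,0,-8,0.3]]]' 40; python3 -c "
from rig import manip;s=manip.sense();print(s['torque'],s['ft_force'],s['qpos'][5])"
```

```text
time: 10.75
tool_pos: [0.4793, 0.2145, 0.2315]
orientation: [[-0.114, -0.993, 0.004], [-0.993, 0.114, 0.004], [-0.004, -0.003, -1.0]]
ft_force: [0.8, 0.0, -0.3]
gripper_width: 0.0442
time: 11.0
tool_pos: [0.4793, 0.2144, 0.2325]
orientation: [[-0.384, -0.923, 0.005], [-0.923, 0.384, 0.003], [-0.004, -0.003, -1.0]]
ft_force: [1.3, -0.5, 0.1]
gripper_width: 0.0442
[ 0.00096169 -0.26340422  0.02784044] [ 1.27790283 -0.47270985  0.14711327] -1.1142819256840153
```

```bash
python3 -m handwheel '[[[0,0,0.016,0,0,-8,0.3],[0,0,0.016,0,0,-8,0.3]]]' 40;python3 -m handwheel '[[[0,0,0.016,0,0,-8,0.3],[0,0,0.016,0,0,-8,0.3]]]' 40; python3 -c "
from rig import manip;s=manip.sense();print(s['torque'],s['ft_force'],s['qpos'][5])"
```

```text
time: 11.25
tool_pos: [0.4793, 0.2144, 0.2336]
orientation: [[-0.624, -0.781, 0.005], [-0.781, 0.624, 0.001], [-0.004, -0.004, -1.0]]
ft_force: [1.1, 0.1, 0.4]
gripper_width: 0.0438
time: 11.5
tool_pos: [0.4793, 0.2143, 0.2347]
orientation: [[-0.816, -0.579, 0.006], [-0.579, 0.816, -0.001], [-0.004, -0.004, -1.0]]
ft_force: [0.6, 0.3, 1.6]
gripper_width: 0.0438
[ 0.01175476 -0.18838259 -0.00287984] [0.64888587 0.26043489 1.6080811 ] -1.676487280046864
```

```bash
python3 -m handwheel '[[[0,0,0.016,0,0,-8,0.3],[0,0,0.016,0,0,-8,0.3]]]' 40;python3 -m handwheel '[[[0,0,0.016,0,0,-8,0.3],[0,0,0.016,0,0,-8,0.3]]]' 40; python3 - <<'E'
from rig import manip,capture
import cv2
s=manip.sense();print(s['torque'],s['ft_force'],s['qpos'][5])
W=capture("side");cv2.imwrite("pics/s6.png",cv2.resize(W["color"][150:300,340:540],None,fx=4,fy=4)[:,:,::-1])
E
```

```text
time: 11.75
tool_pos: [0.4792, 0.2144, 0.2357]
orientation: [[-0.944, -0.331, 0.005], [-0.331, 0.944, -0.002], [-0.004, -0.004, -1.0]]
ft_force: [1.1, -0.6, -0.3]
gripper_width: 0.0439
time: 12.0
tool_pos: [0.4792, 0.2145, 0.2368]
orientation: [[-0.998, -0.058, 0.005], [-0.058, 0.998, -0.003], [-0.005, -0.003, -1.0]]
ft_force: [0.3, -0.2, -0.1]
gripper_width: 0.0442
[ 0.02978359 -0.20305652  0.02007234] [ 0.26664552 -0.16728876 -0.08159764] -2.237544790698337
```

View pics/s6.png

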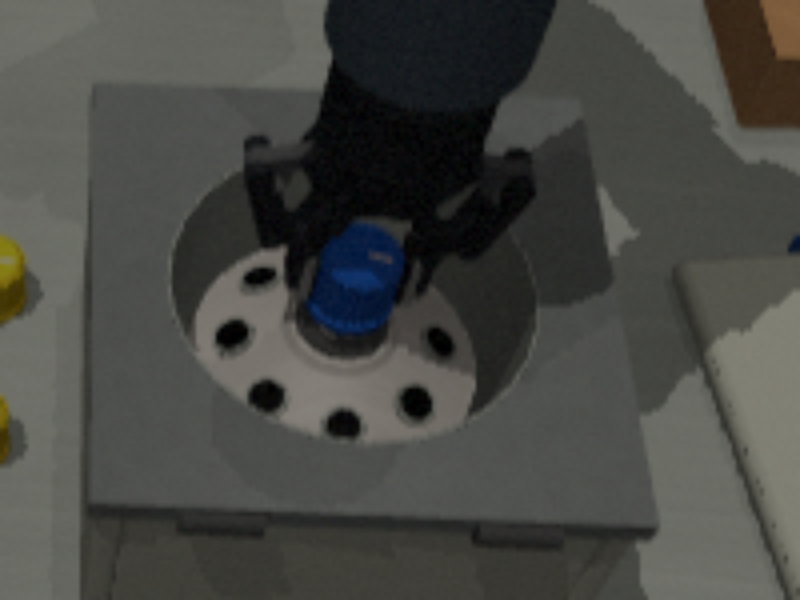

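Side view: the nut is well up, with the dark spindle showing below it. 288° turned and 17 mm risen, with forces near zero.

```bash
python3 -m handwheel '[[[0,0,0.016,0,0,-8,0.3],[0,0,0.016,0,0,-8,0.3]]]' 40;python3 -m handwheel '[[[0,0,0.016,0,0,-8,0.3],[0,0,0.016,0,0,-8,0.3]]]' 40; python3 -c "
from rig import manip;s=manip.sense();print(s['torque'],s['ft_force'],s['qpos'][5])"
```

```text
time: 12.3
tool_pos: [0.4792, 0.2145, 0.2378]
orientation: [[-0.975, 0.222, 0.004], [0.222, 0.975, -0.004], [-0.005, -0.003, -1.0]]
ft_force: [0.6, -0.6, -0.2]
gripper_width: 0.044
time: 12.55
tool_pos: [0.4789, 0.2145, 0.2386]
orientation: [[-0.877, 0.48, 0.002], [0.48, 0.877, -0.005], [-0.004, -0.004, -1.0]]
ft_force: [-0.8, -0.3, -0.1]
gripper_width: 0.0443
[0.08268744 0.07193043 0.01472847] [-0.84022339 -0.31681494 -0.1015349 ] -2.7958017652028304
```

```bash
python3 -m handwheel '[[[0,0,0.016,0,0,-6,0.3],[0,0,0,0,0,0,0.3]]]' 40;python3 -m handwheel '[[[0,0,0.03,0,0,0,0.3],[0,0,0,0,0,0,0.3]]]' 40; python3 -c "
from rig import manip;s=manip.sense();print(s['torque'],s['ft_force'],s['qpos'][5])"
```

```text
time: 12.8
tool_pos: [0.4783, 0.2143, 0.2384]
orientation: [[-0.826, 0.563, -0.001], [0.563, 0.826, -0.006], [-0.003, -0.005, -1.0]]
ft_force: [-0.3, -0.4, -0.7]
gripper_width: 0.044
time: 13.05
tool_pos: [0.4781, 0.2143, 0.2389]
orientation: [[-0.83, 0.558, -0.002], [0.558, 0.83, -0.006], [-0.002, -0.006, -1.0]]
ft_force: [-0.3, -0.1, -0.9]
gripper_width: 0.0438
[ 0.12765495 -0.1627047   0.01476593] [-0.2615991  -0.07202766 -0.88740321] -2.886207378077974
```

```bash
python3 -m handwheel '[[[0,0,0.04,0,0,0,0.3]]]' 40;python3 -m handwheel '[[[0,0,0.04,0,0,0,0.3]]]' 40; python3 -m handwheel '[[[0,0,0.04,0,0,0,0.3]]]' 40; python3 -c "
from rig import manip;s=manip.sense();print(s['torque'],s['ft_force'],s['qpos'][5])"
```

```text
time: 13.18
tool_pos: [0.4779, 0.2142, 0.2399]
orientation: [[-0.831, 0.557, -0.002], [0.557, 0.831, -0.006], [-0.002, -0.007, -1.0]]
ft_force: [-0.1, -0.5, -1.4]
gripper_width: 0.044
time: 13.3
tool_pos: [0.4778, 0.2142, 0.2411]
orientation: [[-0.831, 0.556, -0.003], [0.556, 0.831, -0.007], [-0.002, -0.007, -1.0]]
ft_force: [-0.3, 0.2, -1.1]
gripper_width: 0.0438
time: 13.42
tool_pos: [0.4777, 0.2142, 0.2424]
orientation: [[-0.831, 0.556, -0.003], [0.556, 0.831, -0.007], [-0.001, -0.007, -1.0]]
ft_force: [-0.9, -0.3, -1.4]
gripper_width: 0.044
[ 0.00962976 -0.01395952  0.0081733 ] [-0.91426586 -0.29252198 -1.38199714] -2.883854465837322
```

The nut hangs at −1.4 N, its own weight, so it is off the thread. Lifting straight off.

```bash
python3 -m handwheel '[[[0.02,0,0.06,0,0,0,0.3],[0.01,0,0.08,0,0,0,0.3]]]' 40;python3 -m handwheel '[[[0,0,0.12,0,0,0,0.3],[0,0,0.15,0,0,0,0.3],[0,0,0.3,0,0,0,0.3],[0,0,0.6,0,0,0,0.3],[0,0,0.9,0,0,0,0.3],[0,0,0.9,0,0,0,0.3]]]' 40; python3 - <<'E'
from rig import manip,capture
import cv2
s=manip.sense();print(s['torque'],s['ft_force'],s['qpos'])
W=capture("side");cv2.imwrite("pics/s7.png",W["color"][:,:,::-1])
E
```

```text
time: 13.68
tool_pos: [0.4786, 0.2141, 0.2468]
orientation: [[-0.831, 0.556, -0.003], [0.556, 0.831, -0.007], [-0.001, -0.007, -1.0]]
ft_force: [-0.3, -0.2, -1.2]
gripper_width: 0.0441
time: 14.42
tool_pos: [0.4779, 0.2136, 0.339]
orientation: [[-0.831, 0.556, -0.005], [0.556, 0.831, -0.009], [-0.001, -0.01, -1.0]]
ft_force: [0.1, -0.4, -1.8]
gripper_width: 0.044
[ 0.06188653 -0.06771095  0.00810773] [ 0.07866846 -0.41838066 -1.83618099] [ 0.7213894   0.19918112  0.12283607  0.00311118 -1.50403786 -2.88154843]
```

View pics/s7.png

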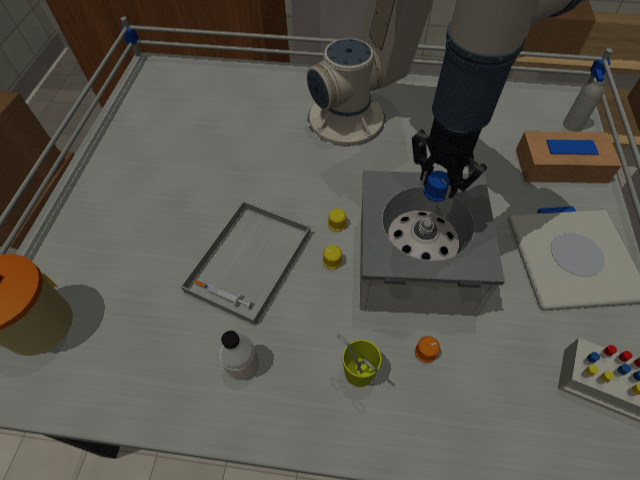

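```bash
python3 - <<'E'
from rig import manip,capture
from h import *
from scipy.optimize import least_squares
T=capture("top");S=capture("side")
ct=[(388,177),(481,204),(443,340),(345,311)]; cs=[(258,322),(184,288),(246,204),(311,232)]
loc=np.array([[.135,.095],[.135,-.095],[-.135,-.095],[-.135,.095]])
def P(q,z=.03,l=loc):
    c,s=np.cos(q[2]),np.sin(q[2]); return [[q[0]+c*a-s*b,q[1]+s*a+c*b,z] for a,b in l]
for sel in ("T","S","TS"):
    f=least_squares(lambda q:np.concatenate([(proj(c,X)-np.array(k)) for n,c,k4 in (("T",T,ct),("S",S,cs)) if n in sel for X,k in zip(P(q),k4)]),[.52,-.17,-.33]); print(sel,f.x,np.round(f.fun,1))
q=f.x
for n,p in (("T",T),("S",S)):
    im=p["color"][:,:,::-1].copy()
    for z in (.03,0): cv2.polylines(im,[np.array([proj(p,X) for X in P(q,z)],np.int32)],True,(0,0,255) if z else (0,255,0),1)
    t=P(q,.003,[[-.05,0]])[0]; cv2.circle(im,tuple(int(v) for v in proj(p,t)),3,(255,0,255),-1)
    b=(330,160,500,350) if n=="T" else (170,190,330,335)
    cv2.imwrite(f"pics/ov{n}.png",cv2.resize(im[b[1]:b[3],b[0]:b[2]],None,fx=3,fy=3))
print(t)
E
```

```text
T [ 0.51911083 -0.1732669  -0.31477901] [-2.2 -2.8  2.  -0.4  1.2  2.7 -1.   0.1]
S [ 0.53133542 -0.16406089 -0.31483593] [-1.1  1.6 -1.   1.3 -0.1 -1.2  2.5 -2.9]
TS [ 0.52288311 -0.17022302 -0.31328338] [-4.  -4.7  0.2 -2.4 -0.5  0.6 -2.6 -1.8 -3.  -2.4 -2.5 -2.2 -1.8 -4.1
  0.4 -6. ]
[np.float64(0.4753167735930386), np.float64(-0.1548138231650355), 0.003]
```

View pics/ovT.png

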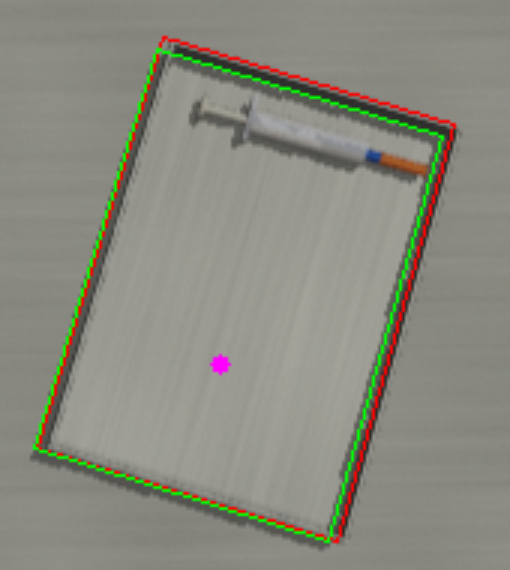

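View pics/ovS.png

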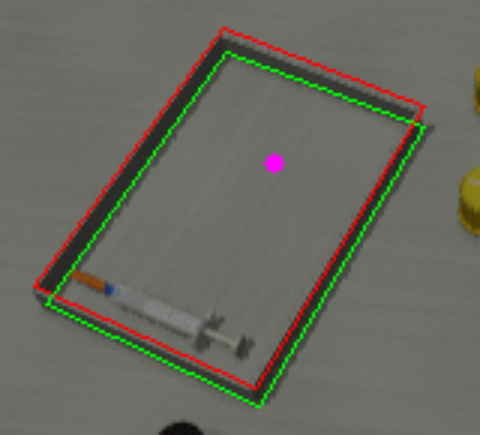

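```bash
python3 -m handwheel '[[[0,-0.4,0,-0.4,-0.2,0,0.3],[0,-0.7,0,0,0,0,0.3],[0,-0.9,0,0,0,0,0.3],[0,-0.9,0,0,0,0,0.3],[0,-0.9,0,0,0,0,0.3],[0,-0.9,0,0,0,0,0.3],[0,-0.9,0,0,0,0,0.3],[0,-0.9,0,0,0,0,0.3]]]' 40;python3 -m handwheel '[[[0,-0.9,0,0,0,0,0.3],[0,-0.9,0,0,0,0,0.3],[0,-0.9,0,0,0,0,0.3],[0,-0.9,0,0,0,0,0.3],[0,-0.9,0,0,0,0,0.3],[0,-0.6,0,0,0,0,0.3],[0,-0.3,0,0,0,0,0.3],[0,0,0,0,0,0,0.3]]]' 40
```

```text
time: 15.58
tool_pos: [0.4738, 0.0049, 0.3344]
orientation: [[-0.831, 0.556, -0.009], [0.556, 0.831, -0.02], [-0.004, -0.021, -1.0]]
ft_force: [0.5, 0.1, -2.4]
gripper_width: 0.0439
time: 16.58
tool_pos: [0.4649, -0.1721, 0.3306]
orientation: [[-0.826, 0.563, -0.018], [0.563, 0.826, -0.021], [0.003, -0.027, -1.0]]
ft_force: [0.1, 0.6, -1.4]
gripper_width: 0.0437
```

```bash
python3 -m handwheel '[[[0.2,0.3,-0.4,1.2,-1.0,0,0.3],[0.1,0.2,-0.8,0,0,0,0.3],[0,0,-0.9,0,0,0,0.3],[0,0,-0.9,0,0,0,0.3],[0,0,-0.9,0,0,0,0.3],[0,0,-0.8,0,0,0,0.3],[0,0,-0.5,0,0,0,0.3],[0,0,0,0,0,0,0.3]]]' 40;python3 - <<'E'
from rig import manip,capture
import cv2
s=manip.sense();print(s['torque'],s['ft_force'],s['qpos'],s['orientation'][:,2])
W=capture("side");cv2.imwrite("pics/s8.png",W["color"][:,:,::-1])
W=capture("wrist");cv2.imwrite("pics/w8.png",W["color"][:,:,::-1])
E
```

```text
time: 17.58
tool_pos: [0.4722, -0.1528, 0.1703]
orientation: [[-0.829, 0.559, 0.001], [0.559, 0.829, 0.002], [0.0, 0.002, -1.0]]
ft_force: [0.0, -0.4, -1.1]
gripper_width: 0.044
[-0.00974837 -0.04806942 -0.03227041] [ 0.02967696 -0.43129445 -1.1455342 ] [ 2.35508871e-03  2.35124869e-01 -2.71454232e-01 -1.93468296e-03
 -1.06331980e+00 -2.16504874e+00] [ 8.94234675e-04  1.69297153e-03 -9.99998167e-01]
```

View pics/s8.png

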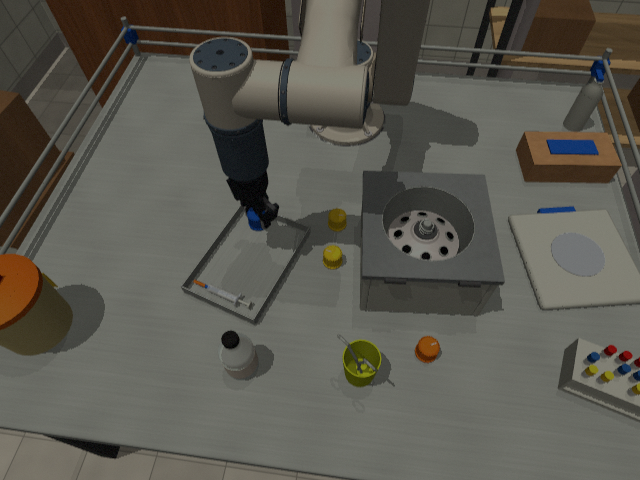

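View pics/w8.png

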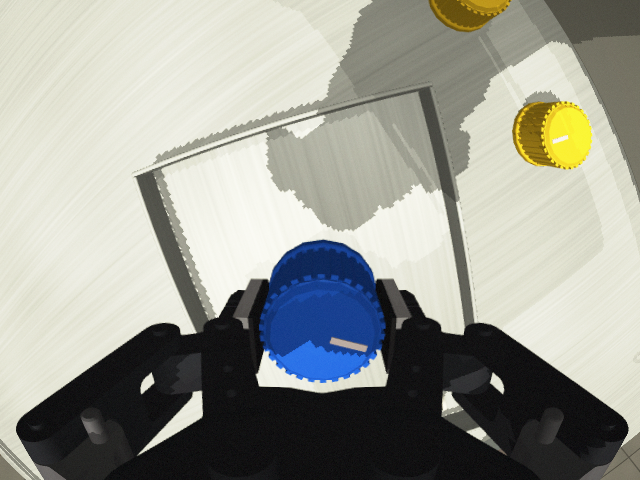

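```bash
python3 -m handwheel '[[[0,0,-0.7,0,0,0,0.3],[0,0,-0.8,0,0,0,0.3],[0,0,-0.6,0,0,0,0.3],[0,0,-0.3,0,0,0,0.3],[0,0,0,0,0,0,0.3]]]' 40;python3 - <<'E'
from rig import manip,capture
import cv2
from h import *
s=manip.sense();print(s['tool_pos'],s['ft_force'],s['orientation'][:,2])
W=capture("wrist");cv2.imwrite("pics/w9.png",W["color"][:,:,::-1])
E
```

```text
time: 18.3
tool_pos: [0.4772, -0.1529, 0.1039]
orientation: [[-0.831, 0.557, 0.016], [0.557, 0.831, -0.0], [-0.013, 0.008, -1.0]]
ft_force: [0.0, -0.2, -1.7]
gripper_width: 0.044
[ 0.47716527 -0.15291116  0.10386304] [ 0.0370705  -0.15315584 -1.71858923] [ 1.58200927e-02 -4.63399017e-04 -9.99874747e-01]
```

View pics/w9.png

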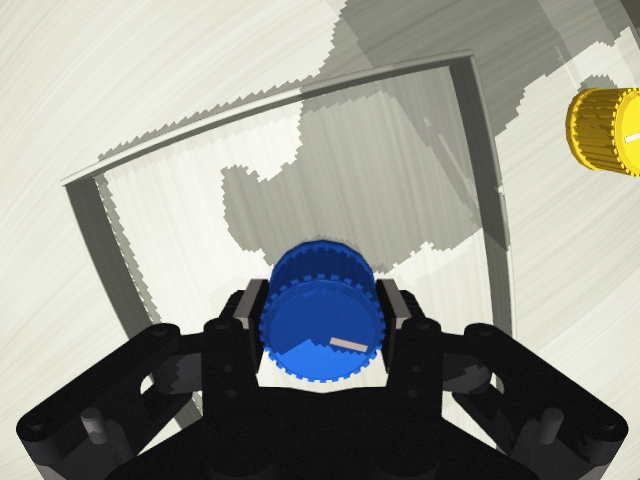

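```bash
python3 -m handwheel '[[[0,0,-0.25,0,0.9,0,0.3],[0,0,-0.15,0,0,0,0.3],[0,0,0,0,0,0,0.3]]]' 40
```

```text
time: 18.73
tool_pos: [0.4786, -0.153, 0.0931]
orientation: [[-0.831, 0.556, 0.003], [0.556, 0.831, -0.001], [-0.003, 0.001, -1.0]]
ft_force: [-0.0, -0.4, -0.9]
gripper_width: 0.0439
```

```bash
python3 -m handwheel '[[[0,0,-0.12,0,0.15,0,0.3],[0,0,-0.08,0,0,0,0.3],[0,0,0,0,0,0,0.3]]]' 40; python3 -m handwheel '[[[0,0,-0.04,0,0,0,0.3],[0,0,0,0,0,0,0.3]]]' 40
```

```text
time: 19.1
tool_pos: [0.4787, -0.1531, 0.0868]
orientation: [[-0.831, 0.556, 0.0], [0.556, 0.831, -0.001], [-0.001, -0.001, -1.0]]
ft_force: [0.7, -0.7, -1.2]
gripper_width: 0.0439
time: 19.35
tool_pos: [0.4787, -0.1531, 0.0857]
orientation: [[-0.831, 0.556, 0.001], [0.556, 0.831, -0.001], [-0.001, -0.0, -1.0]]
ft_force: [-0.3, -0.1, -2.2]
gripper_width: 0.0437
```

```bash
python3 -m handwheel '[[[0,0,-0.03,0,0,0,0.3],[0,0,0,0,0,0,0.3]]]' 40; python3 -m handwheel '[[[0,0,-0.03,0,0,0,0.3],[0,0,0,0,0,0,0.3]]]' 40
```

```text
time: 19.6
tool_pos: [0.4787, -0.1531, 0.0848]
orientation: [[-0.831, 0.556, 0.001], [0.556, 0.831, -0.001], [-0.001, -0.0, -1.0]]
ft_force: [0.4, -0.1, -1.8]
gripper_width: 0.044
time: 19.85
tool_pos: [0.4788, -0.1531, 0.0839]
orientation: [[-0.831, 0.556, 0.001], [0.556, 0.831, -0.001], [-0.001, -0.0, -1.0]]
ft_force: [0.2, 0.7, -1.4]
gripper_width: 0.044
```

```bash
python3 -m handwheel '[[[0,0,-0.025,0,0,0,0.3],[0,0,0,0,0,0,0.3]]]' 40; python3 -m handwheel '[[[0,0,-0.025,0,0,0,0.3],[0,0,0,0,0,0,0.3]]]' 40
```

```text
time: 20.1
tool_pos: [0.4788, -0.1531, 0.0831]
orientation: [[-0.831, 0.556, 0.001], [0.556, 0.831, -0.001], [-0.001, -0.0, -1.0]]
ft_force: [0.3, -0.3, -1.0]
gripper_width: 0.0439
time: 20.35
tool_pos: [0.4788, -0.1531, 0.0823]
orientation: [[-0.831, 0.556, 0.001], [0.556, 0.831, -0.001], [-0.002, -0.0, -1.0]]
ft_force: [0.1, -1.0, -1.0]
gripper_width: 0.044
```

```bash
python3 -m handwheel '[[[0,0,-0.02,0,0,0,0.3],[0,0,0,0,0,0,0.3]]]' 40; python3 -m handwheel '[[[0,0,-0.02,0,0,0,0.3],[0,0,0,0,0,0,0.3]]]' 40
```

```text
time: 20.6
tool_pos: [0.4789, -0.1531, 0.0824]
orientation: [[-0.831, 0.556, 0.002], [0.556, 0.831, -0.001], [-0.002, -0.0, -1.0]]
ft_force: [-1.1, 0.7, -1.7]
gripper_width: 0.0439
time: 20.85
tool_pos: [0.479, -0.1531, 0.0823]
orientation: [[-0.831, 0.556, 0.002], [0.556, 0.831, -0.001], [-0.002, -0.0, -1.0]]
ft_force: [-0.5, -0.0, -0.7]
gripper_width: 0.0437
```

```bash
python3 -m handwheel '[[[0,0,-0.04,0,0,0,0.3]]]' 40; python3 -m handwheel '[[[0,0,-0.02,0,0,0,0.3]]]' 40; python3 - <<'E'
from rig import capture
import cv2
W=capture("side");cv2.imwrite("pics/s10.png",cv2.resize(W["color"][170:330,170:330],None,fx=3.7,fy=3.7)[:,:,::-1])
E
```

```text
time: 20.98
tool_pos: [0.479, -0.1531, 0.0822]
orientation: [[-0.831, 0.556, 0.002], [0.556, 0.831, -0.002], [-0.003, -0.0, -1.0]]
ft_force: [-6.3, 4.3, 19.8]
gripper_width: 0.0438
time: 21.1
tool_pos: [0.479, -0.1531, 0.0823]
orientation: [[-0.832, 0.556, 0.002], [0.556, 0.832, -0.002], [-0.003, -0.0, -1.0]]
ft_force: [-2.5, 1.5, 5.0]
gripper_width: 0.0438
```

View pics/s10.png

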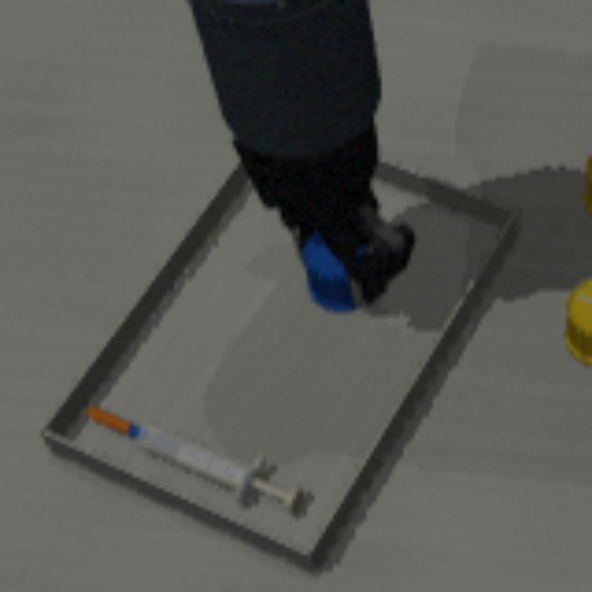

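The nut stands on the tray floor in the empty half (contact at about (335,300) in the crop). Releasing slowly.

```bash
python3 -m handwheel '[[[0,0,0,0,0,0,0.51],[0,0,0,0,0,0,0.53],[0,0,0,0,0,0,0.56],[0,0,0,0,0,0,0.62]]]' 20; python3 -m handwheel '[[[0,0,0,0,0,0,0.75],[0,0,0,0,0,0,0.9],[0,0,0,0,0,0,1],[0,0,0,0,0,0,1]]]';  python3 -m handwheel '[[[0,0,0.2,0,0,0,1],[0,0,0.4,0,0,0,1],[0,0,0.7,0,0,0,1],[0,0,0.9,0,0,0,1],[0,0,0.9,0,0,0,1],[0,0,0.9,0,0,0,1],[0,0,0.6,0,0,0,1]]]'; python3 - <<'E'
from rig import capture
import cv2
for n in ("side","top","wrist"):
    W=capture(n);cv2.imwrite(f"pics/{n}11.png",W["color"][:,:,::-1])
E
```

```text
time: 21.65
tool_pos: [0.4792, -0.1532, 0.0818]
orientation: [[-0.832, 0.556, 0.003], [0.556, 0.832, -0.002], [-0.003, -0.0, -1.0]]
ft_force: [0.3, -0.4, 0.0]
gripper_width: 0.053
time: 22.15
tool_pos: [0.4794, -0.1532, 0.0819]
orientation: [[-0.832, 0.555, 0.003], [0.555, 0.832, -0.002], [-0.004, -0.0, -1.0]]
ft_force: [0.2, -0.8, 0.2]
gripper_width: 0.0854
time: 23.02
tool_pos: [0.4786, -0.1534, 0.2283]
orientation: [[-0.832, 0.555, 0.004], [0.555, 0.832, -0.003], [-0.005, 0.0, -1.0]]
ft_force: [0.6, -0.6, 0.0]
gripper_width: 0.0853
```

View pics/side11.png

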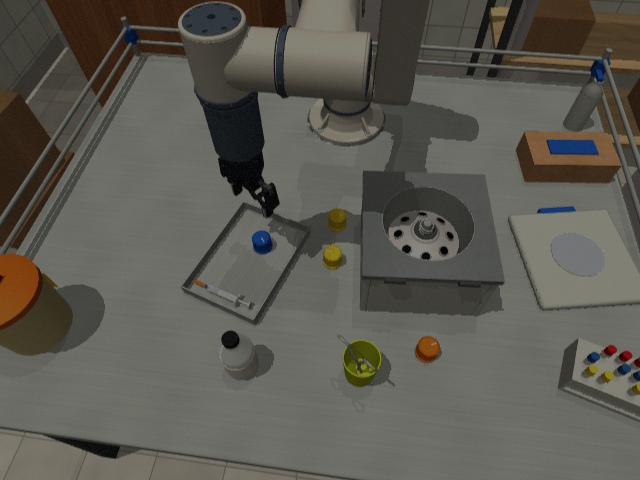

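View pics/wrist11.png

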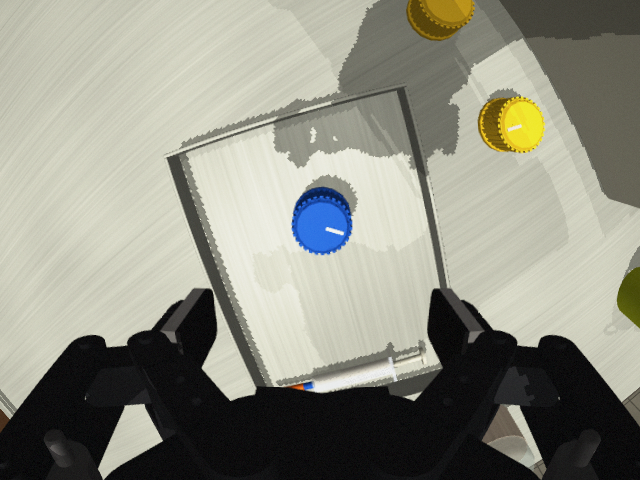

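The nut stands upright in the empty half of the tray (side view (262,241), wrist view (322,222)). The syringe, bottle and cup are unmoved, and the gripper is clear.

```bash
python3 -m handwheel '[[[0,0,0,0,0,0,1],[0,0,0,0,0,0,1]]]'; python3 -c "
from rig import manip
print(manip.finish_job())"
```

```text
time: 23.42
tool_pos: [0.4779, -0.1531, 0.2262]
orientation: [[-0.832, 0.555, 0.002], [0.555, 0.832, -0.002], [-0.003, -0.0, -1.0]]
ft_force: [0.4, 0.1, 0.6]
gripper_width: 0.085
the job is handed in; nothing more can be done
None
```

The blue nut is off the spindle and standing upright, open end down, on the tray floor in the empty half. I handed the job in at 23.4 s.

- **Unscrewing:** I turned the nut clockwise about 330° and let it climb. In the readings, forces on the nut stayed within about 2 N while it turned, and once free it hung at about its own weight.
- **Placing:** The last step down onto the tray pressed harder than I meant. The wrist sensor read about 20 N vertically for a moment, then 5 N, before I let go.
- **Last checks:** The final side and wrist pictures show the nut upright and the gripper open and clear, about 0.15 m above where it let go. The syringe, bottle and cup look unmoved by eye.
- **Disagreement:** The top and side cameras disagreed by up to about 15 mm on where the tray is. The nut stands well inside the empty half either way, and the wrist picture confirms it.

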